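Purge the open sample bottle with the spring-centred valve lever

ROBOT

A 7-joint arm with a two-finger parallel gripper is mounted at the origin on a cart in front of the work surface, level with it; the furniture and walls round the work are solid. World frame = base frame: x ahead of the robot, y to its left, z up, the work surface at z = 0. Lengths are in m, angles in rad, forces in N, time in s.
With the tool pointing down it reaches from about 0.35 to 0.9 m from the base axis. Payload 8.1 kg.
Tool frame: the origin (TCP) lies midway between the tips of the shut fingers; the grasp point (between the pads) lies arm.grasp_offset behind it (arm.grasp_offset is the distance from the TCP to the grasp point, in m); z points along the fingers, y is the line along which they close (so a half turn about z gives the same grasp; the last joint's range is limited). The gripper opens to 92 mm and grips with 3 to 60 N. Pads are 19 mm wide; open, the fingers measure 130 mm over their backs; the gripper's body (75 mm by 190 mm) begins 47 mm behind the grasp point.
Start: joints at [-1.309, 0.434, 0.025, 1.573, -0.012, 1.134, -0.075], TCP at [0.223, 0.584, 0.227] pointing down, gripper open.
Joint ranges: [-2.62, 2.62], [-0.44, 2.09], [-1.27, 1.32], [0.08, 2.57], [-1.32, 4.46], [0.12, 2], [-2.74, 2.74]. Speed limits (rad/s): [2.22, 2.22, 3.01, 3.01, 3.14, 3.14, 3.14].

INTERFACE

Orientations are given as a rotation vector (axis times angle).
In Python, from cell import observe, imaging, arm gives the robot as it stands.
- The arm moves only by the tool apply_moves, never from a script. Its argument "commands" is a list of rows, each a list of 5 numbers: the opening in per cent of the stroke, from 0 (shut) to 100 (fully open), then the shift along the world's x, y, z in units of 0.06 m (1.0 is 0.06 m), then the turn about the world's z in units of 0.5 rad (1.0 is 0.5 rad). A call has 1 to 12 rows; each row shifts and turns the commanded pose from where the row before left it; what a row does not reach is not made up. A row lasts 1/8 s, in which the tool goes at most 62.5 mm and 10.7 degrees, less where a joint would pass 70% of its speed; a pose out of reach is approached as far as the arm can. A call with a number of a shift or a turn outside -1 to 1 is refused whole. A call with a gripper value outside its range is refused whole. The fingers move at their own pace and stop on an object; "newtons" is the grip in N (left out, the last holds). Time passes only in rows, so rows that do not move let the fingers close. It gives the time, the measured TCP pose, the force, the opening and the grip force at its end, in the units of the state.
- observe(): the state, without advancing time (a new reading comes with each control period).
- imaging.get_image(name): name is "scene" or "top"; returns (picture, depth): 420x560x3 uint8, red, green, blue; 420x560 float32, m along the optical axis (not along the pixel's ray), 0 where there is no reading.
- imaging.camera_params(name): a dict with "camera_matrix" (3x3 intrinsics, pixels), "origin" and "rotation" of the camera in the world. Camera axes: x right, y up, looking along -z (the intrinsics and any distortion apply to the point x, -y, -z); pixel columns grow to the right and rows downward; lengths in m; the calibration is good to about 2 mm. A picture is of the moment at which its call begins. camera_params takes no time and is no camera call.
- arm.sign_off(): hands the job in; it is judged then, once.
The state is a dict: "clock": time; "joints": joint angles; "dq": joint speeds; "joint_efforts": joint torques, N m; "position": TCP position; "ee_rot": TCP orientation; "force": force on the tool from outside, world axes, zero at the start; "ft_torque": the same for the moment, N m; "width": opening from 0.0 (shut) to 1.0 (fully open); "gripper_force": force on a finger pad.
Only numpy, scipy, OpenCV 4.12 (cv2) and the standard library are available. Lean on these libraries where they do the work, as an engineer would, in place of code of your own. Each camera call takes 0.05 s, during which the arm holds its last target. There are 200 camera calls.

TASK

Purge the open sample bottle (pale, without a cap): push the red-knobbed lever of the purge valve fully over towards the side where that bottle stands, keep it over for at least two seconds, then let it spring back to its upright centre position. Do not swing the lever towards the yellow-capped vial on the other side, and leave both the bottle and the vial standing where they are.

Things in the scene. Friction and masses are not known exactly. Their poses are not given: they have to be found in the camera images.
- purge_valve: Grey valve block 70 x 110 mm, 61 mm high, fixed on the worktop. Origin: centre of its underside; z up, y to its left as the robot sees it; turned about z by up to 0.3 rad. The upright lever's knob centre is 170 mm above the origin. Two steel outlet pipes, up to 143 mm high, rise behind the lever at x +20 to +70, y 64 to 154 mm either side, ending above the bottles at x +60, y +/-150 mm.
- purge_lever (a joint): Lever on the block: 10 mm steel rod, red ball knob 28 mm wide. Turns about the valve's x axis 65 mm above its origin, knob radius 105 mm. Angle in rad: 0 upright, + leans to the valve's +y, - to its -y; stops at +/-0.6 (knob 59 mm aside, 18 mm lower). A spring returns it to 0 when let go; holding it at a stop takes about 4 N at the knob.
- sample_mid (a point): Centre, half-way up (56 mm above the worktop), of the open sample bottle: clear whitish glass, cream contents, no cap, 58 mm diameter, 112 mm tall, standing loose under one of the two outlets (either side). z up.
- vial_mid (a point): Centre, half-way up (40 mm above the worktop), of the clear vial with a yellow cap, 45 mm diameter, 80 mm tall, standing loose under the other outlet. z up.
Not all that is in view belongs to the job. Leave any pink look-alike of the part that bears sample_mid alone.

How it is judged:
By the outcome, as a careful person would: the job done as asked, in the order asked, and still so for the second after the job is handed in, with the robot touching nothing.
It also fails if it takes over 32 s, if anything falls off the work surface, if the arm or the gripper's body presses on something with over 40 N, if the wrist force passes 120 N, or if a joint passes its speed limit or range.

## Working session

There is one attempt and no reset: what is moved stays moved. The work goes in short steps, Python scripts to look and compute and a tool call to move; the robot and the scene stay as the last step left them, time stands still between calls to the robot, and variables do not carry over. Pictures are saved under pics/ and viewed, at most 10 in all, crops included, and the job is handed in when it is done.

Besides the shell and the picture viewer there is one more tool, called after "Request:" as a command line: name --pt "numbers of a row" for each row, then --argument value for the rest. apply_moves: Moves the arm, as the interface text tells. Its arguments: {"type":"object","properties":{"commands":{"type":"array"},"newtons":{"type":"number"}},"required":["commands"]}

```bash
mkdir -p pics; cat > h.py <<'E'
import numpy as np, cv2
from cell import observe, imaging, arm
def grab(n):
    p,d=imaging.get_image(n); np.savez(f'/tmp/{n}.npz',p=p,d=d); return p,d
def world(n,u,v,z):
    c=imaging.camera_params(n);K=np.array(c["camera_matrix"])
    x=(u-K[0,2])/K[0,0]*z; y=(v-K[1,2])/K[1,1]*z
    return np.array(c["rotation"])@np.stack([x,-y,-z*np.ones_like(x)])+np.array(c["origin"]).reshape(3,*[1]*np.ndim(u))
E
python3 - <<'E'
from h import *
for n in("scene","top"):
    p,d=grab(n); cv2.imwrite(f'pics/{n}1.png',p[:,:,::-1])
    c=imaging.camera_params(n);print(n,c)
s=observe();print(s,arm.grasp_offset)
E
```

```text
scene {'camera_matrix': array([[543.20222771,   0.        , 280.22259006],
       [  0.        , 543.20222771, 206.94681092],
       [  0.        ,   0.        ,   1.        ]]), 'origin': array([ 0.00135616, -0.1881086 ,  0.71382711]), 'rotation': array([ 0.68984676, -0.40527346, -0.98632439])}
top {'camera_matrix': array([[537.98945987,   0.        , 276.18075611],
       [  0.        , 537.98945987, 211.18713659],
       [  0.        ,   0.        ,   1.        ]]), 'origin': array([0.40583289, 0.15199877, 1.16985367]), 'rotation': array([ 0.0940813 , -0.12434683, -1.55773774])}
{'clock': 0.1, 'joints': array([-1.30860517,  0.43512256,  0.02500881,  1.57397738, -0.01160023,
        1.13401849, -0.07508924]), 'dq': array([ 1.26336562e-04,  8.26786718e-05, -1.13502055e-03, -1.64769811e-03,
       -8.23505290e-04,  2.38055762e-03, -4.41855790e-04]), 'joint_efforts': array([ 2.48512122e-03, -6.69127750e+01,  9.87631828e-01, -3.15144181e+01,
       -6.06195861e-02,  3.74227739e-02,  9.39328265e-05]), 'position': array([0.22287914, 0.58342879, 0.22605408]), 'ee_rot': array([-5.69959963e-01, -3.08934364e+00,  2.16160940e-03]), 'force': array([ 0.39922839, -0.52252214,  0.25416114]), 'ft_torque': array([ 0.01811797, -0.01524415,  0.02507106]), 'gripper_force': 0.0, 'width': 0.9989508696477084} 0.0188
```

View pics/scene1.png

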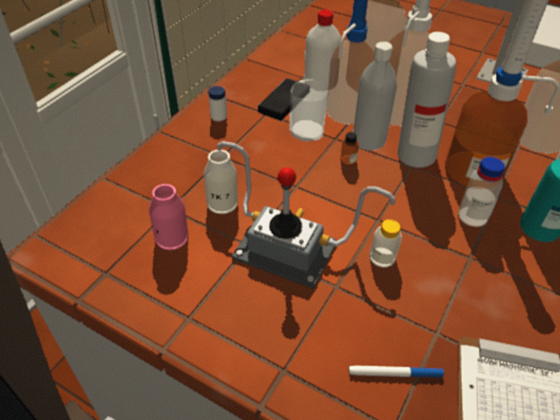

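View pics/top1.png

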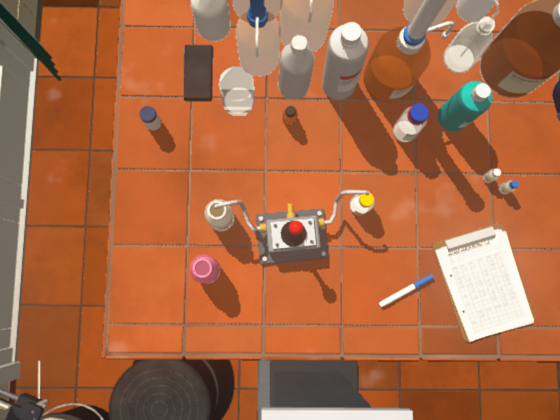

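Scene picture: the red knob is at (287,177), the pale open bottle at (221,182) under the left outlet, and the yellow-capped vial at (386,243) under the right one. The top picture shows them at knob (296,228), bottle (220,213) and vial (362,203).

Candidates for the bottle are the pale uncapped one at scene (221,182), the pink one at (170,215) and the clear beaker at (308,110). The pale one fits because it is uncapped, whitish and under an outlet. I'll confirm it in a crop and measure.

```bash
sed -i 's/import numpy as np, cv2/import numpy as np, cv2\nfrom scipy.spatial.transform import Rotation as R/; s/np.array(c\["rotation"\])@np.stack(\(.*\))+np.array/np.tensordot(R.from_rotvec(c["rotation"]).as_matrix(),np.stack(\1),1)+np.array/' h.py
python3 - <<'E'
from h import *
for n,box in(("scene",(140,140,420,300)),("top",(180,150,400,310))):
    f=np.load(f'/tmp/{n}.npz');p,d=f['p'],f['d']
    v,u=np.mgrid[:420,:560]; W=world(n,u,v,d)
    hsv=cv2.cvtColor(p,cv2.COLOR_RGB2HSV);x0,y0,x1,y1=box
    m=np.zeros(d.shape,bool);m[y0:y1,x0:x1]=1;m&=d>0
    red=m&((hsv[...,0]<5)|(hsv[...,0]>175))&(hsv[...,1]>180)&(W[2]>.13)
    yel=m&(abs(hsv[...,0].astype(int)-27)<6)&(hsv[...,1]>180)&(W[2]>.05)
    for k,q in(("knob",red),("cap",yel)):
        print(n,k,q.sum(),np.median(W[:,q],1).round(3),W[:,q].min(1).round(3),W[:,q].max(1).round(3))
    blk=m&(W[2]>.05)&(W[2]<.068)&(abs(W[0]-np.median(W[0][red]))<.07)&(abs(W[1]-np.median(W[1][red]))<.09)
    r=cv2.minAreaRect(W[:2,blk].T.astype(np.float32)*1000);print(n,'block',r)
    hi=m&(W[2]>.09)&(W[2]<.118)&(W[1]>np.median(W[1][red])+.1)
    print('bottle',hi.sum(),np.median(W[:,hi],1).round(3),W[:,hi].min(1).round(3),W[:,hi].max(1).round(3))
    if n=="scene":cv2.imwrite('pics/crop.png',cv2.resize(p[130:300,130:420,::-1],None,fx=2.7,fy=2.7,interpolation=cv2.INTER_CUBIC))
E
```

```text
scene knob 257 [0.508 0.093 0.176] [0.501 0.082 0.156] [0.524 0.107 0.185]
scene cap 147 [ 0.585 -0.055  0.079] [ 0.573 -0.067  0.076] [ 0.597 -0.042  0.082]
scene block ((519.1737670898438, 72.40461730957031), (83.36279296875, 160.88829040527344), 13.251925468444824)
bottle 1036 [0.496 0.26  0.102] [0.418 0.197 0.09 ] [0.575 0.295 0.118]
top knob 144 [0.515 0.098 0.179] [0.503 0.085 0.17 ] [0.528 0.109 0.185]
top cap 122 [ 0.586 -0.054  0.079] [ 0.573 -0.068  0.073] [ 0.597 -0.041  0.084]
top block ((515.025390625, 95.5306396484375), (69.66071319580078, 109.76498413085938), 5.964745998382568)
bottle 442 [0.496 0.261 0.103] [0.418 0.199 0.09 ] [0.577 0.298 0.116]
```

View pics/crop.png

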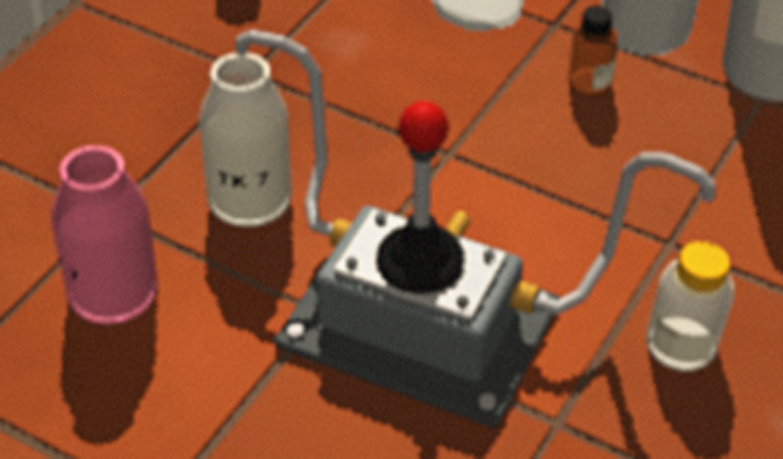

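The crop confirms it: the pale open bottle ("TK 7") stands under the left outlet, which is the +y side. The pink bottle stands apart and the yellow vial is on -y. The knob is at about (0.515, 0.096) with a yaw of about 0.1 rad, so I push from -y towards +y with shut fingers.

Request:
apply_moves --pt "0 0 0 0.6 0" --pt "0 0.45 -0.84 0 0.08" --pt "0 0.45 -0.84 0 0.08" --pt "0 0.45 -0.84 0 0.08" --pt "0 0.45 -0.84 0 0.08" --pt "0 0.45 -0.84 0 0.08" --pt "0 0.45 -0.84 0 0.08" --pt "0 0.45 -0.84 0 0.08" --pt "0 0.45 -0.84 0 0.08" --pt "0 0.45 -0.84 0 0.08" --pt "0 0.45 -0.84 0 0.08" --pt "0 0.45 -0.84 0 0.1" --newtons 20

```text
clock: 1.6
position: [0.5204, 0.0278, 0.2626]
ee_rot: [0.137, -3.138, -0.0]
force: [0.9, 0.8, -0.0]
width: 0.007
gripper_force: 0.0
```

Request:
apply_moves --pt "0 0 0 0 0" --pt "0 0 0 -0.7 0" --pt "0 0 0 -0.7 0" --pt "0 0 0 -0.6 0" --pt "0 0 0 0 0"

```text
clock: 2.22
position: [0.5176, 0.0302, 0.1406]
ee_rot: [0.135, -3.133, 0.001]
force: [-0.0, 0.7, 0.7]
width: -0.0
gripper_force: 0.0
```

```bash
python3 - <<'E'
from h import *
p,d=grab("scene");q,e=grab("top")
a=cv2.resize(p[100:300,150:430,::-1],(560,400));b=cv2.resize(q[130:300,180:400,::-1],(440,340))
o=np.zeros((400,1000,3),np.uint8);o[:,:560]=a;o[:340,560:]=b
cv2.imwrite('pics/pre.png',cv2.resize(o,(800,320)));s=observe();print(s['position'],s['force'])
E
```

```text
[0.52017343 0.03001135 0.14351149] [ 1.0313537  -0.04751558  0.5565554 ]
```

View pics/pre.png

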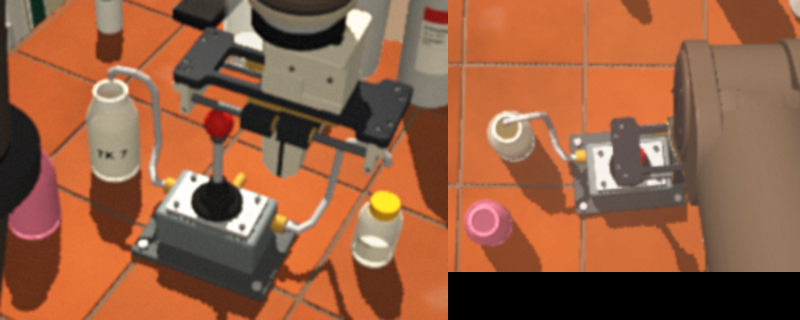

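The lever is upright and the shut fingers are on its vial side at knob height. Both bottles are untouched, so I push towards the bottle.

Request:
apply_moves --pt "0 -0.02 0.2 0 0" --pt "0 -0.02 0.2 0 0" --pt "0 -0.02 0.2 0 0" --pt "0 -0.02 0.2 0 0" --pt "0 -0.02 0.2 0 0" --pt "0 -0.02 0.2 0 0" --pt "0 -0.02 0.2 0 0" --pt "0 0 0 0 0"

```text
clock: 3.32
position: [0.5112, 0.1143, 0.1425]
ee_rot: [0.136, -3.138, 0.0]
force: [-0.9, -2.6, 1.5]
width: -0.0
gripper_force: 1.3
```

```bash
python3 - <<'E'
from h import *
p,d=grab("scene")
cv2.imwrite('pics/mid.png',cv2.resize(p[100:300,150:430,::-1],(784,560)));s=observe();print(s['position'],s['force'])
v,u=np.mgrid[:420,:560]; W=world("scene",u,v,d);hsv=cv2.cvtColor(p,cv2.COLOR_RGB2HSV)
m=((hsv[...,0]<5)|(hsv[...,0]>175))&(hsv[...,1]>180)&(W[2]>.12)&(abs(W[0]-.5)<.1)&(abs(W[1]-.12)<.1)
print(m.sum(),np.median(W[:,m],1),W[:,m].min(1),W[:,m].max(1))
E
```

```text
[0.51135446 0.11372346 0.14268365] [-1.48890936 -2.69032191  1.60121965]
177 [0.5018575  0.14256221 0.16400756] [0.47583473 0.11653842 0.14600627] [0.51574203 0.15433582 0.21168683]
```

View pics/mid.png

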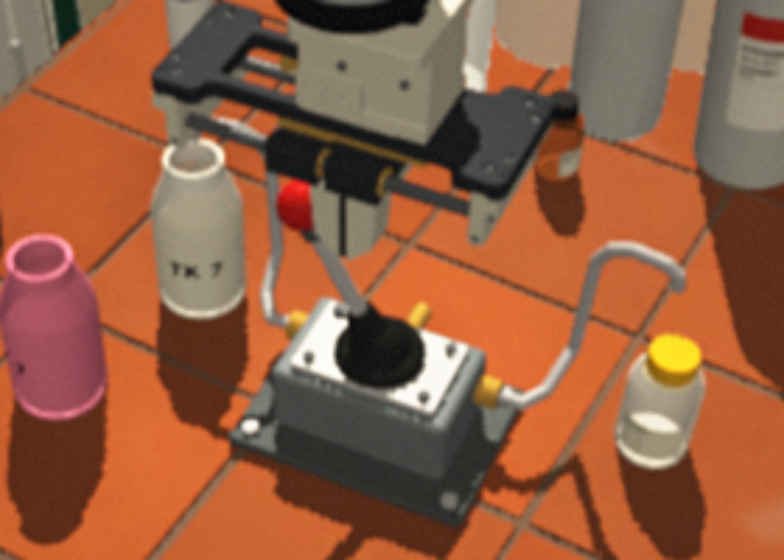

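The knob leans about 0.5 rad towards the bottle, with its pixel at about (295,205). I'll push a little further until it meets the stop.

Request:
apply_moves --pt "0 -0.01 0.07 0 0" --pt "0 -0.01 0.07 0 0" --pt "0 0 0 0 0"

```text
clock: 3.75
position: [0.5104, 0.1216, 0.1426]
ee_rot: [0.133, -3.139, 0.001]
force: [-0.1, -3.8, -1.5]
width: 0.006
gripper_force: 2.2
```

Request:
apply_moves --pt "0 -0.01 0.05 0 0" --pt "0 0 0 0 0"

```text
clock: 4.0
position: [0.5099, 0.1246, 0.1427]
ee_rot: [-0.133, 3.139, -0.0]
force: [0.4, -4.2, -2.2]
width: 0.001
gripper_force: 2.2
```

Request:
apply_moves --pt "0 -0.01 0.05 0 0" --pt "0 0 0 0 0"

```text
clock: 4.25
position: [0.5095, 0.1267, 0.1429]
ee_rot: [-0.132, 3.138, -0.002]
force: [0.2, -7.7, -1.2]
width: 0.0
gripper_force: 3.3
```

Request:
apply_moves --pt "0 0 0.04 0 0" --pt "0 0 0 0 0"

```text
clock: 4.5
position: [0.5095, 0.1272, 0.1427]
ee_rot: [0.13, -3.139, 0.005]
force: [2.3, -12.8, -0.1]
width: 0.006
gripper_force: 6.4
```

At the stop: the force rose from 4 N to 13 N while the tool stood still. I hold for about 2.75 s.

Request:
apply_moves --pt "0 0 0 0 0" --pt "0 0 0 0 0" --pt "0 0 0 0 0" --pt "0 0 0 0 0" --pt "0 0 0 0 0" --pt "0 0 0 0 0" --pt "0 0 0 0 0" --pt "0 0 0 0 0" --pt "0 0 0 0 0" --pt "0 0 0 0 0" --pt "0 0 0 0 0" --pt "0 0 0 0 0"

```text
clock: 6.0
position: [0.5095, 0.1272, 0.1428]
ee_rot: [0.129, -3.139, 0.004]
force: [0.8, -13.1, 0.7]
width: 0.002
gripper_force: 6.3
```

Request:
apply_moves --pt "0 0 0 0 0" --pt "0 0 0 0 0" --pt "0 0 0 0 0" --pt "0 0 0 0 0" --pt "0 0 0 0 0" --pt "0 0 0 0 0" --pt "0 0 0 0 0" --pt "0 0 0 0 0" --pt "0 0 0 0 0" --pt "0 0 0 0 0"

```text
clock: 7.25
position: [0.5095, 0.1272, 0.1428]
ee_rot: [0.129, -3.139, 0.004]
force: [1.3, -13.2, 0.2]
width: 0.002
gripper_force: 6.3
```

```bash
python3 - <<'E'
from h import *
p,d=grab("scene")
cv2.imwrite('pics/hold.png',cv2.resize(p[100:300,150:430,::-1],(784,560)));s=observe();print(s['clock'],s['position'],s['force'])
E
```

```text
7.3 [0.50945762 0.12712566 0.14273536] [  0.86992324 -13.40741812  -0.14517731]
```

View pics/hold.png

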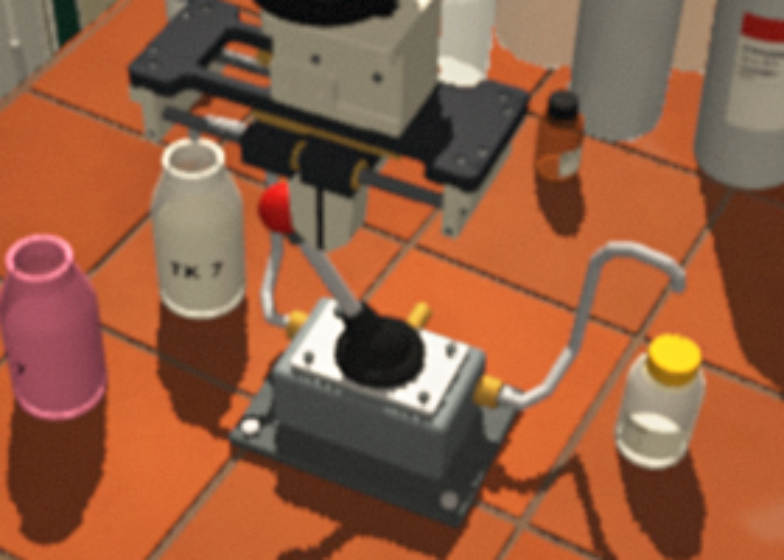

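The knob, at crop (275,207), is fully over towards the bottle, and the bottle and vial have not moved. I retreat slowly so the lever follows the finger back without overshoot.

Request:
apply_moves --pt "0 0.01 -0.1 0 0" --pt "0 0.01 -0.1 0 0" --pt "0 0.01 -0.1 0 0" --pt "0 0.01 -0.1 0 0" --pt "0 0.01 -0.1 0 0" --pt "0 0.01 -0.1 0 0" --pt "0 0.01 -0.1 0 0" --pt "0 0.01 -0.1 0 0" --pt "0 0.01 -0.1 0 0" --pt "0 0.01 -0.1 0 0" --pt "0 0.01 -0.1 0 0" --pt "0 0.01 -0.1 0 0"

```text
clock: 8.8
position: [0.5164, 0.058, 0.1427]
ee_rot: [0.134, -3.139, -0.0]
force: [-0.2, -0.1, -1.0]
width: 0.006
gripper_force: 0.0
```

Request:
apply_moves --pt "0 0.01 -0.15 0 0" --pt "0 0.01 -0.15 0 0" --pt "0 0.01 -0.2 0 0" --pt "0 0 0 0 0" --pt "0 0 0 0.5 0" --pt "0 0 0 0.7 0" --pt "0 0 0 0.7 0" --pt "0 0 0 0 0" --pt "0 0 0 0 0"

```text
clock: 9.93
position: [0.5178, 0.0285, 0.2562]
ee_rot: [0.134, -3.138, -0.0]
force: [-0.2, 0.3, -0.9]
width: 0.006
gripper_force: 0.0
```

```bash
python3 - <<'E'
from h import *
p,d=grab("scene")
cv2.imwrite('pics/end.png',cv2.resize(p[100:300,150:430,::-1],(784,560)));s=observe();print(s['clock'],s['position'],s['force'])
E
```

```text
9.975 [0.51749522 0.02847772 0.25569587] [-0.28271539 -0.06128729 -0.7194743 ]
```

View pics/end.png

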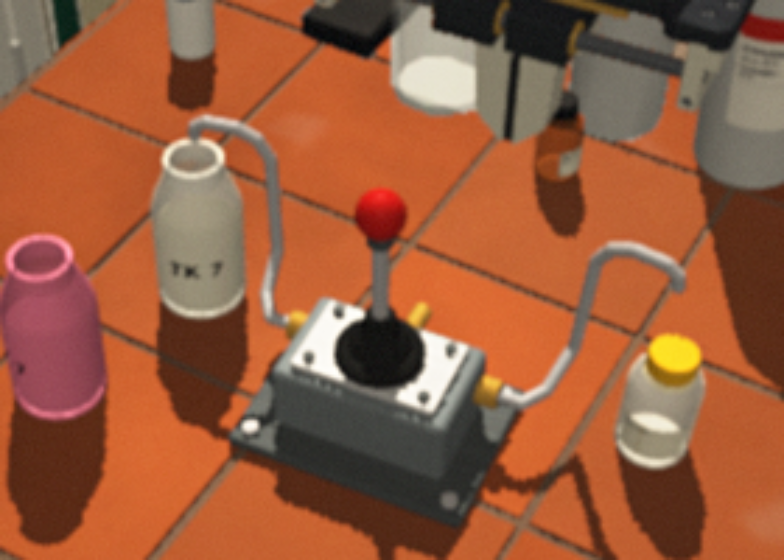

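The lever is upright again with its knob at crop (381,215). The bottle and vial are standing where they were, and the gripper is clear.

```bash
python3 -c "from cell import arm; print(arm.sign_off())"
```

```text
the job is handed in; nothing more can be done
None
```

The job is handed in: I pushed the lever fully over to its stop on the open bottle's side, held it there for about 2.8 s and eased it back to upright, and the last picture shows the bottle and vial still standing in place.

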